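Wedge the shaft rest into its tapered dovetail way

TASK

Fit the steel shaft rest to the gearbox assembly stand: set its dovetail foot down on the bare end of the stand, narrow end leading, slide it in between the two converging cheeks until it binds, and press it firmly home so that it stays wedged tight on its own when you let go. Push like a thumb, do not ram it, and leave the other parts on the table where they are.

Things in the scene. Friction and masses are not known exactly. Their poses are not given: they have to be found in the camera images.
- rest: the shaft rest, plain steel, about 0.5 kg, upright on the table. Its dovetail foot is 60 long (x), 16 high, tapered in plan: at half height 50 wide at the tail (-x), 42 at the nose (+x); its sides lean in 20 degrees towards the top. A post stands on its middle. Origin: centre of the foot's underside; x points from tail to nose, the end that goes in first; z up.
- rest_post (a point): a point inside the post, on its axis, 42 above the underside: a good grip height. The post is 32 long (x), 24 thick (y), solid from 16 to 48 above the underside, with a fork of two equally thick prongs on top up to 60. Grip it across its 24 mm thickness.
- rest_back (a point): centre line of the post's back face (-x side), 28 above the underside: a good place to push with shut fingers, low, just above the cheeks (their tops are 18 above the foot's underside once it is in the way). Pushed here with the grip let go, the rest centres itself; while it is still gripped the hand can hold it off one cheek, and it may come loose on letting go.
- way: the gearbox assembly stand, fixed to the table: a dark steel plate 240 long (x), 110 wide, 12 thick. Two steel cheeks 18 high (tops 30 above the table) stand on it from x = -35 to +115 mm; from x = -120 to -35 it is bare. Between the cheeks is the way, undercut to match the foot. Origin: centre of the plate's underside; x is the direction of sliding in; z up.
- way_start (a point): point on the floor of the bare end (12 above the table), on the centre line, 77 behind the stand's centre: the rest set down with its origin here clears the cheeks by 12 mm. From here it slides in along the stand's x. The faces are oiled steel: sliding takes 1 to 2 N.
- way_mouth (a point): centre of the way's wide mouth, on its floor. The way is 55 wide here at half foot height, give or take 4 with the gib's setting, so the nose has at least 2.5 mm to spare on the -y side and 6 on the +y side; it narrows at the foot's own taper (7 mm per 100 mm on each side) to about 34 wide at the far end.
- way_seat (a point): point on the way's floor, 30 ahead of the stand's centre: the rest's origin binds around here. The -y cheek is an adjustable gib of unknown setting, so it binds up to 28 mm either side and must be felt: the force rises steeply, within about 1 mm. A steady push of 10 to 20 N along the way leaves it wedged (the taper holds itself); under 5 N is unsure, over 25 N is ramming.
- rail: the fixed cheek of the stand, on its +y side, 150 long, 18 high, steel; its frame is the stand's frame raised by 12 mm
- gear_large: bystander: large dark gear, 98 across, lying flat
- gear_small: bystander: small dark gear, 64 across, 34 high, lying flat
- bearing: bystander: steel bearing ring, 52 across, 15 high
- clamp_block: bystander: aluminium clamp block 60 x 34 x 26
- water: bystander: clear water bottle with a cap, 80 across, 260 high
- driver: bystander: screwdriver lying down
- spanner: bystander: spanner lying down
Not all that is in view belongs to the job. Several things have the shape of the rest; the one meant has the colours described above.

How it is judged (in metres and radians):
On the way, in this order (a step that is already met when the one before it is completed fails the run):
1. the rest stands flat on the stand with its nose between the cheeks (x of rest in the frame of way above -0.055 m and z of rest in the frame of way between 0.009 and 0.015 m and y of rest in the frame of way between -0.008 and 0.008 m and angle between the x axis of rest and the x axis of way, either way round below 0.2 rad), for 0.05 s.
2. the rest is wedged: it presses on the cheek with more than 3 N (x of rest in the frame of way above -0.003 m and contact force between rest and rail above 3 N), for 0.2 s.
At the end, for the whole second after the job is handed in: the rest sits in the way, nose towards the narrow end, flat on the floor (within 3 mm), in line (0.05 rad) and centred (5 mm), bound between the cheeks, with its wedging force on the cheek still above 2 N after it has been let go, and at rest (contact force between rest and rail above 2 N and x of rest in the frame of way between -0.003 and 0.066 m and y of rest in the frame of way between -0.005 and 0.005 m and z of rest in the frame of way between 0.009 and 0.015 m and angle between the x axis of rest and the x axis of way, either way round below 0.05 rad and angle between rest's own z axis and vertical below 0.05 rad and linear speed of rest below 0.01 m/s); the robot touches nothing.
It fails at once if the rest is rammed: more than 50 N on the cheek (contact force between rest and rail above 50 N).
It fails at once if another part on the table is moved by more than 30 mm (distance of any of gear_large, gear_small, bearing, clamp_block, water, driver, spanner from where it was at the start of the episode above 0.03 m).
It also fails if it takes over 58 s, if anything falls off the work surface, if the arm or the gripper's body presses on something with over 40 N, if the wrist force passes 120 N, or if a joint passes its speed limit or range.

ROBOT

A 7-joint arm with a two-finger parallel gripper is mounted at the origin on the work surface. World frame = base frame: x ahead of the robot, y to its left, z up, the work surface at z = 0. Lengths are in mm, angles in rad, forces in N, time in s.
With the tool pointing down it reaches from about 400 to 875 mm from the base axis. Payload 4.4 kg.
Tool frame: the origin (TCP) lies at the very end of the fingers, on their centre line; the grasp point (between the pads) lies 19 mm behind it; z points along the fingers, y is the direction in which the jaws open and shut (so a half turn about z gives the same grasp; the last joint's range is limited). The gripper opens to 85 mm and grips with 20 to 120 N. Pads are 22 mm wide; open, the fingers measure 114 mm over their backs; the gripper's body (76 mm by 85 mm) begins 54 mm behind the grasp point. The pads swing forward as they close: fully open they stand 13 mm farther back than shut.
Start: joints at [1.146, 0.628, 0.038, 1.517, -0.027, 0.996, -0.02], TCP at [228.276, -608.611, 231.313] pointing down, gripper open.
Joint ranges: [-3.06, 3.06], [-0.37, 2.12], [-1.25, 1.32], [0.18, 2.47], [-1.1, 4.24], [0.23, 1.98], [-2.94, 2.94]. Speed limits (rad/s): [2.57, 2.57, 3.14, 3.14, 3.14, 3.14, 3.14].

INTERFACE

Orientations are given as [roll, pitch, yaw] about the fixed x, y, z axes, in that order (R = Rz(yaw) Ry(pitch) Rx(roll)).
In Python, from cell import read_state, get_image, calibration, finish_job gives the robot as it stands. The module is installed in compiled form; this text tells all that it offers.
- The arm moves only by the tool apply_moves, never from a script. Its argument "increments" is a list of rows, each an object of numbers: "tx", "ty", "tz": the shift along the world's x, y, z in m; "rx", "ry", "rz": the turn, a rotation vector about the world's x, y, z in units of 5 degrees (1.0 is 5 degrees); "claw": the finger opening in m, from 0 to 0.0854. In form: [{"tx": .., "ty": .., "tz": .., "rx": .., "ry": .., "rz": .., "claw": ..}, ...]. A call has 1 to 12 rows; each row is the pose to reach, as a shift and turn from the pose commanded when the call began; what a row does not reach only later rows make up. A row lasts 1/10 s, in which the tool goes at most 50 mm and 8.59 degrees, less where a joint would pass 70% of its speed; a pose out of reach is approached as far as the arm can. A call with a gripper value outside its range is refused whole. The fingers move at their own pace and stop on an object; the grip force is fixed at half the most. Time passes only in rows, so rows that repeat a pose let the fingers close. It gives the time, the measured TCP pose, the force and the opening at its end, in the units of the state.
- read_state(): the state, without advancing time (a new reading comes with each control period).
- get_image(name): name is "side" or "top" or "wrist"; returns the picture (384x512x3 uint8, red, green, blue); there is no depth.
- calibration(name): a dict with "camera_matrix" (3x3 intrinsics, pixels), "origin" and "attitude" of the camera in the world. Camera axes: x right, y up, looking along -z (the intrinsics and any distortion apply to the point x, -y, -z); pixel columns grow to the right and rows downward; lengths in mm; the calibration is good to about 2 mm. The wrist camera is an equidistant fisheye: a pixel r from the principal point sees the ray r / f radians off the axis. A picture is of the moment at which its call begins: read the wrist's pose just before it. calibration takes no time and is no camera call; for the wrist camera it gives the pose at the moment of the call.
- finish_job(): hands the job in, once; it reports no verdict.
The state is a dict: "clock": time; "qpos": joint angles; "qd": joint speeds; "tau": joint torques, N m; "eef_pos": TCP position; "tool_rot": TCP orientation; "force": force on the tool from outside, world axes, zero at the start; "torque": the same for the moment, N m; "width": finger opening in mm.
Only numpy, scipy, OpenCV 4.12 (cv2) and the standard library are available. Lean on these libraries where they do the work, as an engineer would, in place of code of your own. Each camera call takes 0.05 s, during which the arm holds its last target. There are 200 camera calls.

## Working session

There is one attempt and no reset: what is moved stays moved. The work goes in short steps, Python scripts to look and compute and a tool call to move; the robot and the scene stay as the last step left them, time stands still between calls to the robot, and variables do not carry over. Pictures are saved under pics/ and viewed, about 8 in all and at most 12, crops included, and the job is handed in when it is done.

Besides the shell and the picture viewer there is one more tool, called after ">>>" as name(argument=value, ...) on one line, values as JSON. apply_moves: Moves the arm, as the interface text tells. Its arguments: {"type":"object","properties":{"increments":{"type":"array"}},"required":["increments"]}

```bash
mkdir -p pics
python3 - <<'E'
from cell import *
import cv2,numpy as np
for n in("side","top"):
    im=get_image(n);cv2.imwrite(f"pics/{n}0.png",im[:,:,::-1]);c=calibration(n);print(n,c)
s=read_state();print(s)
a=cv2.imread("pics/side0.png");b=cv2.imread("pics/top0.png")
E
```

```text
side {'camera_matrix': array([[371.01378922,   0.        , 262.46267181],
       [  0.        , 371.01378922, 196.1999098 ],
       [  0.        ,   0.        ,   1.        ]]), 'origin': array([552.01308246, 557.86396229, 786.05514101]), 'attitude': array([ 0.71686779,  0.00912395, -3.07775069])}
top {'camera_matrix': array([[484.87286203,   0.        , 258.02622053],
       [  0.        , 484.87286203, 192.40291846],
       [  0.        ,   0.        ,   1.        ]]), 'origin': array([ 282.29857562,  -38.55370772, 1420.22858918]), 'attitude': array([ 0.23468733, -0.00506379, -1.58787663])}
{'clock': 0.1, 'qpos': array([ 1.1462205 ,  0.62924844,  0.03847294,  1.51831541, -0.02701042,
        0.99628165, -0.02002638]), 'qd': array([-0.00034195, -0.00080702,  0.00086134, -0.00227222,  0.0002333 ,
       -0.00068591,  0.00087201]), 'tau': array([ 3.32822630e-03, -5.64544916e+01,  1.23069238e+00, -1.93978482e+01,
        1.13729303e-02,  5.36984880e-03,  1.26031964e-05]), 'eef_pos': array([ 228.04484967, -608.06451214,  230.46975925]), 'tool_rot': array([-3.13985874e+00,  2.60758536e-05,  3.58719920e-01]), 'force': array([-0.36663082, -0.11337473,  0.32853608]), 'torque': array([-0.03047169, -0.01469868, -0.04743815]), 'width': 85.49190805269164}
```

View pics/top0.png

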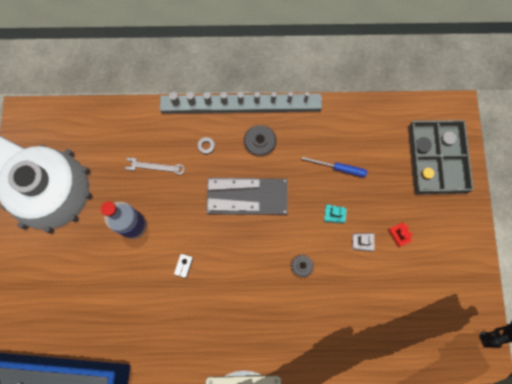

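View pics/side0.png

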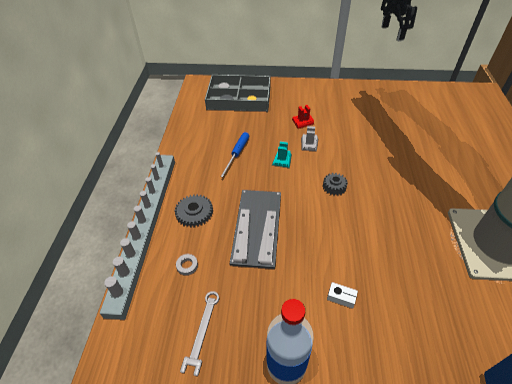

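The top view shows three parts shaped like the rest: teal (335,213), plain grey steel (364,242) and red (401,234). The grey one fits "plain steel". The stand is at (247,197) with its bare end to the right, towards world -y. Next I enlarge the crops to confirm this.

```bash
cat > h.py <<'E'
import numpy as np,cv2
from scipy.spatial.transform import Rotation as R
from cell import *
def ray(n,p,c=None):
    c=c or calibration(n);K=c['camera_matrix'];p=np.asarray(p,float)
    u=(p[0]-K[0,2])/K[0,0];v=(p[1]-K[1,2])/K[1,1]
    if n=='wrist':
        r=np.hypot(u,v);s=np.sin(r)/r if r>1e-9 else 1;d=np.array([u*s,-v*s,-np.cos(r)])
    else:d=np.array([u,-v,-1.])
    d=R.from_euler('xyz',c['attitude']).apply(d);return np.array(c['origin']),d/np.linalg.norm(d)
def onz(n,p,z,c=None):
    o,d=ray(n,p,c);return o+d*(z-o[2])/d[2]
def tri(*rs):
    A=sum(np.eye(3)-np.outer(d,d) for o,d in rs);b=sum((np.eye(3)-np.outer(d,d))@o for o,d in rs)
    x=np.linalg.solve(A,b);return x,[np.linalg.norm(np.cross(x-o,d)) for o,d in rs]
E
python3 - <<'E'
from h import *
a=cv2.imread("pics/top0.png")[220:265,335:395];b=cv2.imread("pics/side0.png")[115:160,280:340]
t=cv2.imread("pics/top0.png")[170:225,195:300]; s=cv2.imread("pics/side0.png")[180:275,220:295]
f=lambda x,w,h:cv2.resize(x,(w,h),interpolation=cv2.INTER_CUBIC)
cv2.imwrite("pics/crop.png",np.vstack([np.hstack([f(a,400,300),f(b,400,300)]),np.hstack([f(t,525,275),f(s,275,275)])]))
print(onz('top',(364,242),30),onz('side',(310,140),30))
print('stand top pix',[onz('top',p,12).round() for p in[(207,178),(288,180),(287,215),(207,214)]])
print('stand side',[onz('side',p,12).round() for p in[(246,190),(281,193),(275,266),(231,264)]])
E
```

```text
[ 462.79458265 -354.02358769   30.        ] [ 468.15749954 -338.85981792   30.        ]
stand top pix [array([666., 101.,  12.]), array([ 656., -142.,   12.]), array([ 549., -136.,   12.]), array([556., 100.,  12.])]
stand side [array([ 650., -135.,   12.]), array([ 551., -130.,   12.]), array([558., 103.,  12.]), array([663., 104.,  12.])]
```

View pics/crop.png

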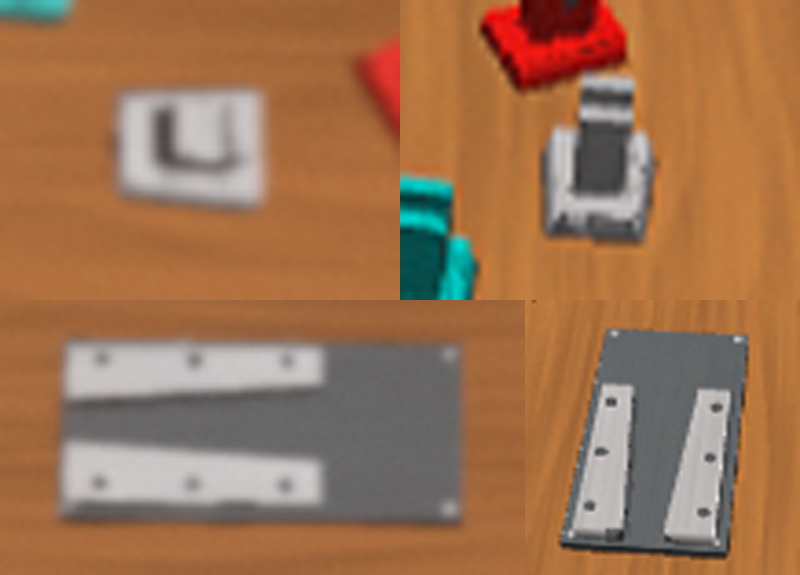

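The crops confirm the plain steel part at top (364,242). Its narrow nose points left, towards world +y, which is also the sliding-in direction. The near (world -x) cheek is the fixed rail. I'll bring the wrist above the rest with the jaws across world x.

>>> apply_moves(increments=[{"tx":0.237,"ty":0.261,"tz":0.02,"rz":13.9,"claw":0.085},{"tx":0.237,"ty":0.261,"tz":0.02,"rz":13.9,"claw":0.085},{"tx":0.237,"ty":0.261,"tz":0.02,"rz":13.9,"claw":0.085},{"tx":0.237,"ty":0.261,"tz":0.02,"rz":13.9,"claw":0.085},{"tx":0.237,"ty":0.261,"tz":0.02,"rz":13.9,"claw":0.085},{"tx":0.237,"ty":0.261,"tz":0.02,"rz":13.9,"claw":0.085},{"tx":0.237,"ty":0.261,"tz":0.02,"rz":13.9,"claw":0.085},{"tx":0.237,"ty":0.261,"tz":0.02,"rz":13.9,"claw":0.085},{"tx":0.237,"ty":0.261,"tz":0.02,"rz":13.9,"claw":0.085},{"tx":0.237,"ty":0.261,"tz":0.02,"rz":13.9,"claw":0.085},{"tx":0.237,"ty":0.261,"tz":0.02,"rz":13.9,"claw":0.085},{"tx":0.237,"ty":0.261,"tz":0.02,"rz":13.9,"claw":0.085}])

```text
$.increments[0]: bad value
```

Run:
```python
from h import *
c=calibration('wrist');im=get_image('wrist');cv2.imwrite("pics/w1.png",im[:,:,::-1]);print(c)
import pickle;pickle.dump(c,open('w1.pkl','wb'));s=read_state();print(s['eef_pos'],s['tool_rot'],s['qpos'],s['force'])
```

```text
{'camera_matrix': array([[297.31863964,   0.        , 254.67010541],
       [  0.        , 297.31863964, 191.9460559 ],
       [  0.        ,   0.        ,   1.        ]]), 'origin': array([ 305.5970789 , -579.82344257,  371.84778655]), 'attitude': array([-0.32615645,  0.00139927, -1.21214794])}
[ 228.11688904 -608.16687371  230.60351794] [-3.14015934e+00  4.91165196e-06  3.58790777e-01] [ 1.14620337  0.62914113  0.03844201  1.51811285 -0.02699735  0.99628954
 -0.02000936] [-0.19311987 -1.06241771  0.37621009]
```

View pics/w1.png

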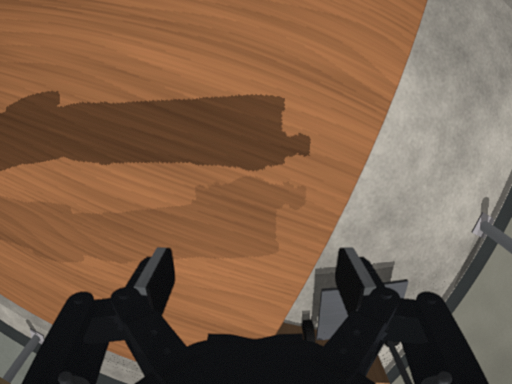

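>>> apply_moves(increments=[{"tx":0.237,"ty":0.261,"tz":0.02,"rx":0,"ry":0,"rz":13.9,"claw":0.085},{"tx":0.237,"ty":0.261,"tz":0.02,"rx":0,"ry":0,"rz":13.9,"claw":0.085},{"tx":0.237,"ty":0.261,"tz":0.02,"rx":0,"ry":0,"rz":13.9,"claw":0.085},{"tx":0.237,"ty":0.261,"tz":0.02,"rx":0,"ry":0,"rz":13.9,"claw":0.085},{"tx":0.237,"ty":0.261,"tz":0.02,"rx":0,"ry":0,"rz":13.9,"claw":0.085},{"tx":0.237,"ty":0.261,"tz":0.02,"rx":0,"ry":0,"rz":13.9,"claw":0.085},{"tx":0.237,"ty":0.261,"tz":0.02,"rx":0,"ry":0,"rz":13.9,"claw":0.085},{"tx":0.237,"ty":0.261,"tz":0.02,"rx":0,"ry":0,"rz":13.9,"claw":0.085},{"tx":0.237,"ty":0.261,"tz":0.02,"rx":0,"ry":0,"rz":13.9,"claw":0.085},{"tx":0.237,"ty":0.261,"tz":0.02,"rx":0,"ry":0,"rz":13.9,"claw":0.085},{"tx":0.237,"ty":0.261,"tz":0.02,"rx":0,"ry":0,"rz":13.9,"claw":0.085}])

```text
clock: 1.25
eef_pos: [463.7, -349.3, 251.0]
tool_rot: [-3.14, 0.001, 1.566]
force: [0.2, -0.0, 0.3]
width: 85.2
```

```bash
cat >> h.py <<'E'
import pickle
def shot(tag):
    c=calibration('wrist');s=read_state();im=get_image('wrist')[:,:,::-1].copy();cv2.imwrite(f"pics/{tag}.png",im);pickle.dump((c,s,im),open(tag+'.pkl','wb'));return c,s,im
def pix(c,X):
    v=R.from_euler('xyz',c['attitude']).inv().apply(np.array(X,float)-c['origin']);K=c['camera_matrix']
    a=np.array([v[0],-v[1]]);t=np.arctan2(np.linalg.norm(a),-v[2]);return a/np.linalg.norm(a)*t*K[0,0]+K[:2,2]
E
python3 - <<'E'
from h import *
c,s,im=shot('w2');print(c['origin'],c['attitude'],s['eef_pos'],s['tool_rot'])
p=pix(c,(466,-347,20));print(p)
x,y=(p-[40,40]).round().astype(int);x=max(x,0);y=max(y,0);cr=im[y:y+80,x:x+80]
cv2.imwrite("pics/w2c.png",np.hstack([cv2.resize(im,(400,300)),cv2.resize(cr,(400,400),interpolation=2)[:300]]) if 0 else cv2.resize(cr,(600,600),interpolation=2));print(x,y)
E
```

```text
[ 464.31330909 -267.10384745  392.29983931] [-0.32743044  0.00050991 -0.00484673] [ 463.69552638 -349.33207469  250.9634557 ] [-3.14022782e+00  5.26214073e-04  1.56602124e+00]
[256.44165611 157.44029558]
216 117
```

View pics/w2c.png

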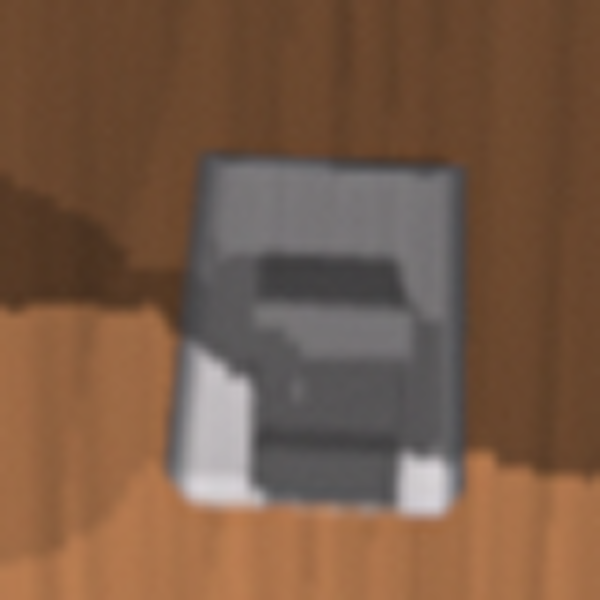

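The crop shows the rest with its nose up, towards +y. Nose base corners are at about (205,153) and (463,165), and the tail is at the bottom. The post's front top edge runs (255,305)–(412,308) and its back top edge is near row 502 (crop scale 7.5, offset 216,117).

Run:
```python
from h import *
c,s,im=pickle.load(open('w2.pkl','rb'))
P=lambda q,z:onz('wrist',np.array(q)/7.5+[216-.43,117-.43],z,c)
for nm,q,z in[('noseL',(205,153),0),('noseR',(463,163),0),('tailL',(170,478),0),('tailR',(464,495),0),('tailtop L',(190,504),16),('tailtop R',(440,514),16),('noseTL',(218,165),16),('noseTR',(447,172),16),('pFL',(255,305),60),('pFR',(412,306),60),('pBL',(250,498),60),('pBR',(398,502),60)]:print(nm,P(q,z).round(1))
# height: triangulate post/foot from wrist + top + side views
t=cv2.imread('pics/top0.png')
f=lambda q:(335+np.array(q[0])/6.667-.43,220+np.array(q[1])/6.667-.43)
g=lambda q:(280+np.array(q[0])/6.667-.43,115+np.array(q[1])/6.667-.43)
W=lambda q:ray('wrist',np.array(q)/7.5+[215.57,116.57],c)
# nose top R corner = top-crop left/top ; tail top R
print('noseR top',tri(W((447,172)),ray('top',f((122,92)))))
print('noseL top',tri(W((218,165)),ray('top',f((124,186)))))
print('tailL top',tri(W((190,504)),ray('top',f((258,202)))))
print('tailR top',tri(W((440,514)),ray('top',f((262,92)))))
# post top front edge mid: side crop row?? 
print('postfront top mid',tri(W((333,305)),ray('side',g((607-400,122)))))
```

```text
noseL [ 448.2 -323.3   -0. ]
noseR [ 493.9 -325.2    0. ]
tailL [ 440.9 -383.3    0. ]
tailR [ 495.  -386.8    0. ]
tailtop L [ 445.3 -383.4   16. ]
tailtop R [ 489.5 -385.4   16. ]
noseTL [ 451.1 -323.1   16. ]
noseTR [ 490.  -324.4   16. ]
pFL [ 458.  -338.1   60. ]
pFR [ 481.9 -338.4   60. ]
pBL [ 456.9 -368.9   60. ]
pBR [ 480.  -369.6   60. ]
noseR top (array([ 488.59458263, -322.71644966,   30.90688526]), [np.float64(0.7001643346833172), np.float64(0.7001643346833816)])
noseL top (array([ 450.4540077 , -325.21329986,    8.34902664]), [np.float64(1.0420659151139324), np.float64(1.0420659151138612)])
tailL top (array([ 443.945201  , -388.41742013,   -3.72881953]), [np.float64(1.0836598613083654), np.float64(1.0836598613082549)])
tailR top (array([ 491.05483223, -390.7673892 ,    1.26762682]), [np.float64(0.8409080168372909), np.float64(0.8409080168373286)])
postfront top mid (array([ 469.32385793, -338.40972561,   58.63758136]), [np.float64(0.5470142006833247), np.float64(0.5470142006832537)])
```

Sizes (24 post, 60 foot, 46/54 base) and heights agree with the text. Post centre is about (469.2,-354), yaw about 87.5°. I'll descend to the grip height and close.

>>> apply_moves(increments=[{"tx":0.0055,"ty":-0.0045,"tz":-0.05,"rx":0,"ry":0,"rz":-0.45,"claw":0.085},{"tx":0.0055,"ty":-0.0045,"tz":-0.1,"rx":0,"ry":0,"rz":-0.45,"claw":0.085},{"tx":0.0055,"ty":-0.0045,"tz":-0.14,"rx":0,"ry":0,"rz":-0.45,"claw":0.085},{"tx":0.0055,"ty":-0.0045,"tz":-0.17,"rx":0,"ry":0,"rz":-0.45,"claw":0.085},{"tx":0.0055,"ty":-0.0045,"tz":-0.19,"rx":0,"ry":0,"rz":-0.45,"claw":0.085},{"tx":0.0055,"ty":-0.0045,"tz":-0.21,"rx":0,"ry":0,"rz":-0.45,"claw":0.085},{"tx":0.0055,"ty":-0.0045,"tz":-0.227,"rx":0,"ry":0,"rz":-0.45,"claw":0.085},{"tx":0.0055,"ty":-0.0045,"tz":-0.227,"rx":0,"ry":0,"rz":-0.45,"claw":0.085},{"tx":0.0055,"ty":-0.0045,"tz":-0.227,"rx":0,"ry":0,"rz":-0.45,"claw":0.06}])

```text
clock: 2.2
eef_pos: [470.3, -352.8, 24.4]
tool_rot: [-3.141, 0.0, 1.531]
force: [-0.0, 0.1, -0.0]
width: 72.4
```

>>> apply_moves(increments=[{"tx":0,"ty":0,"tz":0,"rx":0,"ry":0,"rz":0,"claw":0.03},{"tx":0,"ty":0,"tz":0,"rx":0,"ry":0,"rz":0,"claw":0.0},{"tx":0,"ty":0,"tz":0,"rx":0,"ry":0,"rz":0,"claw":0.0},{"tx":0,"ty":0,"tz":0,"rx":0,"ry":0,"rz":0,"claw":0.0},{"tx":0,"ty":0,"tz":0,"rx":0,"ry":0,"rz":0,"claw":0.0},{"tx":0,"ty":0,"tz":0,"rx":0,"ry":0,"rz":0,"claw":0.0},{"tx":0,"ty":0,"tz":0,"rx":0,"ry":0,"rz":0,"claw":0.0}])

```text
clock: 2.9
eef_pos: [471.0, -352.6, 25.2]
tool_rot: [3.141, 0.001, 1.532]
force: [-0.6, 0.6, 5.5]
width: 22.8
```

The grip holds at 22.8 mm. I'll lift and carry it above the bare end.

>>> apply_moves(increments=[{"tx":0,"ty":0,"tz":0.03,"rx":0,"ry":0,"rz":0,"claw":0.0},{"tx":0,"ty":0,"tz":0.07,"rx":0,"ry":0,"rz":0,"claw":0.0},{"tx":0,"ty":0,"tz":0.11,"rx":0,"ry":0,"rz":0,"claw":0.0},{"tx":0.01,"ty":0.02,"tz":0.15,"rx":0,"ry":0,"rz":0,"claw":0.0},{"tx":0.025,"ty":0.055,"tz":0.155,"rx":0,"ry":0,"rz":0,"claw":0.0},{"tx":0.05,"ty":0.095,"tz":0.155,"rx":0,"ry":0,"rz":0,"claw":0.0},{"tx":0.07,"ty":0.135,"tz":0.155,"rx":0,"ry":0,"rz":0,"claw":0.0},{"tx":0.09,"ty":0.175,"tz":0.155,"rx":0,"ry":0,"rz":0,"claw":0.0},{"tx":0.11,"ty":0.215,"tz":0.155,"rx":0,"ry":0,"rz":0,"claw":0.0},{"tx":0.125,"ty":0.245,"tz":0.155,"rx":0,"ry":0,"rz":0,"claw":0.0},{"tx":0.132,"ty":0.255,"tz":0.155,"rx":0,"ry":0,"rz":0,"claw":0.0},{"tx":0.132,"ty":0.258,"tz":0.155,"rx":0,"ry":0,"rz":0,"claw":0.0}])

```text
clock: 4.1
eef_pos: [603.0, -91.6, 178.5]
tool_rot: [-3.141, -0.001, 1.536]
force: [-1.4, -0.8, -5.4]
width: 23.0
```

Run:
```python
from h import *
c,s,im=shot('w3');print(c['origin'],c['attitude'],s['eef_pos'],s['tool_rot'],s['force'],s['width'])
cv2.imwrite("pics/w3c.png",cv2.resize(im[0:300,86:426],(680,600),interpolation=2))
```

```text
[605.99460741  -9.67107181 319.88286223] [-3.25645592e-01  2.32724408e-04 -3.47741230e-02] [603.01062068 -91.57281971 178.45340157] [-3.14059993e+00 -1.22834152e-03  1.53617772e+00] [-1.36326182 -0.76555952 -5.44732474] 22.970388415960876
```

View pics/w3c.png

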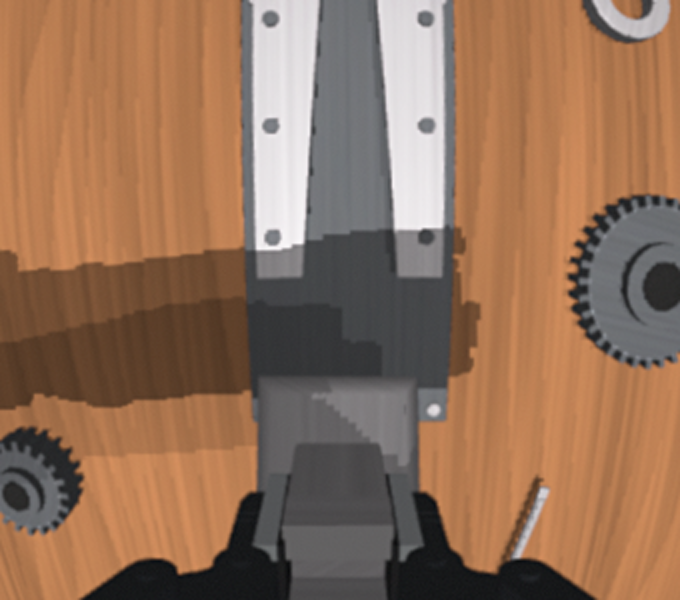

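The rest is held and hangs level. The mouth corners of the cheek tops are at (302,277) and (397,276), the plate's near right corner at (446,420), and the rest's nose top corners at (262,378) and (414,378).

Run:
```python
from h import *
c,s,im=pickle.load(open('w3.pkl','rb'))
P=lambda q,z:onz('wrist',np.array(q)/2+[86-.25,-.25],z,c).round(1)[:2]
for nm,q,z in[('railin',(302,277),30),('railout',(257,277),30),('gibin',(397,276),30),('gibout',(443,276),30),('railin far',(320,2),30),('gibin far',(378,2),30),
 ('sL1',(272.5,237),30),('sL2',(271,125.5),30),('sL3',(270.5,18),30),('sR1',(426,236.5),30),('sR2',(426.5,125),30),('sR3',(426,18),30),
 ('plL',(249,330),12),('plR',(451,330),12),('plLtop',(243,60),12),('plRtop',(455,60),12),('plcorner',(446,420),12),
 ('noseTL',(262,378),171),('noseTR',(414,378),171)]:print(nm,P(q,z))
# vertical intensity edges for sub-pixel plate edges
K=c['camera_matrix']
# other views: stand heights
T=lambda x,y:np.array([195+x/5-.4,170+y/5-.4])
S=lambda x,y:np.array([220+(x-525)/3.667-.4,180+(y-300)*95/275-.4])
W=lambda q:ray('wrist',np.array(q)/2+[85.75,-.25],c)
print('railin tri',tri(W((302,277)),ray('top',T(322,(460-300)))),'gibin',tri(W((397,276)),ray('top',T(322,385-300))))
print('plcorner',tri(W((446,420)),ray('top',T(461,345-300)),ray('side',S(612,330))))
```

```text
railin [586.9 -51.3]
railout [564.6 -50.3]
gibin [633.5 -52.3]
gibout [656.5 -52.7]
railin far [600.7  85.9]
gibin far [628.5  85.1]
sL1 [573.4 -30.9]
sL2 [575.2  23.9]
sL3 [576.7  78.8]
sR1 [648.1 -33. ]
sR2 [649.5  21.9]
sR3 [651.3  76.8]
plL [555.8 -81.2]
plR [664.2 -84.8]
plLtop [560.1  62.2]
plRtop [668.2  59.2]
plcorner [ 662.6 -136.9]
noseTL [584.2 -57.4]
noseTR [624.4 -58.8]
railin tri (array([587.07147395, -52.76788948,  26.39290447]), [np.float64(1.0241076080688156), np.float64(1.0241076080689053)]) gibin (array([634.88479297, -54.33371655,  18.08918236]), [np.float64(0.3377752925651313), np.float64(0.33777529256508343)])
plcorner (array([ 660.64489162, -138.4968558 ,    8.74456236]), [np.float64(2.566686885294173), np.float64(0.5482320255746832), np.float64(2.883049584294983)])
```

Way yaw is about 1.542 rad. The centre line passes x≈609.5 at way_start (y≈-94). The rest's origin is now at about (603.2,-93.4), so I shift, turn slightly and lower to about 2 mm above the floor.

>>> apply_moves(increments=[{"tx":0.0063,"ty":-0.002,"tz":0,"rx":0,"ry":0,"rz":0.07,"claw":0},{"tx":0.0063,"ty":-0.002,"tz":-0.03,"rx":0,"ry":0,"rz":0.07,"claw":0},{"tx":0.0063,"ty":-0.002,"tz":-0.07,"rx":0,"ry":0,"rz":0.07,"claw":0},{"tx":0.0063,"ty":-0.002,"tz":-0.1,"rx":0,"ry":0,"rz":0.07,"claw":0},{"tx":0.0063,"ty":-0.002,"tz":-0.12,"rx":0,"ry":0,"rz":0.07,"claw":0},{"tx":0.0063,"ty":-0.002,"tz":-0.13,"rx":0,"ry":0,"rz":0.07,"claw":0},{"tx":0.0063,"ty":-0.002,"tz":-0.135,"rx":0,"ry":0,"rz":0.07,"claw":0},{"tx":0.0063,"ty":-0.002,"tz":-0.138,"rx":0,"ry":0,"rz":0.07,"claw":0},{"tx":0.0063,"ty":-0.002,"tz":-0.138,"rx":0,"ry":0,"rz":0.07,"claw":0}])

```text
clock: 5.05
eef_pos: [609.7, -96.6, 42.0]
tool_rot: [3.14, 0.0, 1.538]
force: [-0.1, -0.2, -4.7]
width: 23.2
```

Run:
```python
from h import *
c,s,im=shot('w4');print(c['origin'],c['attitude'],s['eef_pos'],s['tool_rot'],s['force'],s['width'])
cv2.imwrite("pics/w4c.png",cv2.resize(im[80:280,140:380],(720,600),interpolation=2))
```

```text
[612.19070841 -14.48622855 183.34410479] [-0.3271354  -0.00215509 -0.03285617] [609.67157536 -96.60472567  41.99714639] [3.14025542e+00 2.24409778e-04 1.53805071e+00] [-0.06939817 -0.1781253  -4.74283126] 23.202721715328547
```

View pics/w4c.png

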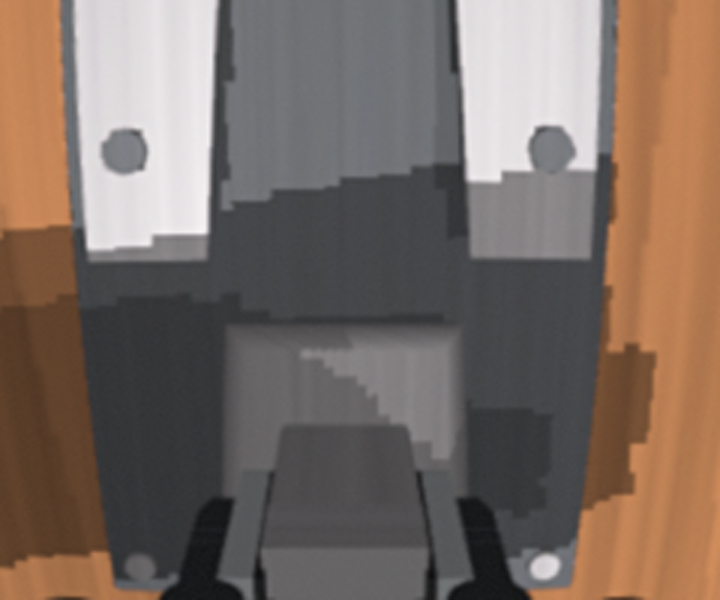

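Run:
```python
from h import *
c,s,im=pickle.load(open('w4.pkl','rb'))
P=lambda q,z:onz('wrist',np.array(q)/3+[140-.33,80-.33],z,c).round(1)[:2]
for nm,q,z in[('noseL',(225,325),17),('noseR',(464,325),17),('railin',(208,261),30),('gibin',(470,259),30),('railout',(88,262),30),('gibout',(592,259),30),('sL',(125,151),30),('sR',(551,149),30),('plsL',(140,567),12),('plsR',(545,566),12),('plL',(86,350),12),('plR',(599,350),12)]:print(nm,P(q,z))
```

```text
noseL [587.1 -67.7]
noseR [634.2 -69.2]
railin [586.9 -51.4]
gibin [633.5 -52.6]
railout [564.6 -50.6]
gibout [656.1 -53.1]
sL [573.4 -30.8]
sR [648. -33.]
plsL [ 561.2 -127.5]
plsR [ 655.2 -130.4]
plL [556.3 -73.7]
plR [663.8 -77.3]
```

Lateral error is about 0.6 mm, yaw is fine, and there are about 5 mm left to the floor. I'll lower in 1 mm rows.

>>> apply_moves(increments=[{"tx":-0.0006,"ty":0,"tz":-0.002,"rx":0,"ry":0,"rz":0,"claw":0},{"tx":-0.0006,"ty":0,"tz":-0.003,"rx":0,"ry":0,"rz":0,"claw":0},{"tx":-0.0006,"ty":0,"tz":-0.004,"rx":0,"ry":0,"rz":0,"claw":0},{"tx":-0.0006,"ty":0,"tz":-0.004,"rx":0,"ry":0,"rz":0,"claw":0}])

```text
clock: 5.5
eef_pos: [608.4, -96.1, 37.3]
tool_rot: [-3.142, -0.0, 1.539]
force: [0.3, 0.3, -5.7]
width: 23.5
```

>>> apply_moves(increments=[{"tx":0,"ty":0,"tz":-0.0007,"rx":0,"ry":0,"rz":0,"claw":0},{"tx":0,"ty":0,"tz":-0.0007,"rx":0,"ry":0,"rz":0,"claw":0}])

```text
clock: 5.7
eef_pos: [608.9, -96.1, 37.3]
tool_rot: [3.141, 0.0, 1.539]
force: [-1.1, 0.4, 0.6]
width: 23.2
```

The rest has touched down, with its weight now on the floor. I'll slide it in, gripped, to about x = -40.

>>> apply_moves(increments=[{"tx":0.0001,"ty":0.004,"tz":0,"rx":0,"ry":0,"rz":0.03,"claw":0},{"tx":0.0002,"ty":0.008,"tz":0,"rx":0,"ry":0,"rz":0.03,"claw":0},{"tx":0.0004,"ty":0.013,"tz":0,"rx":0,"ry":0,"rz":0.03,"claw":0},{"tx":0.0005,"ty":0.018,"tz":0,"rx":0,"ry":0,"rz":0.03,"claw":0},{"tx":0.0007,"ty":0.023,"tz":0,"rx":0,"ry":0,"rz":0.03,"claw":0},{"tx":0.0008,"ty":0.028,"tz":0,"rx":0,"ry":0,"rz":0.03,"claw":0},{"tx":0.001,"ty":0.033,"tz":0,"rx":0,"ry":0,"rz":0.03,"claw":0},{"tx":0.0011,"ty":0.038,"tz":0,"rx":0,"ry":0,"rz":0.03,"claw":0},{"tx":0.0012,"ty":0.042,"tz":0,"rx":0,"ry":0,"rz":0.03,"claw":0},{"tx":0.0012,"ty":0.042,"tz":0,"rx":0,"ry":0,"rz":0.03,"claw":0}])

```text
clock: 6.7
eef_pos: [610.4, -52.4, 37.3]
tool_rot: [3.14, -0.001, 1.543]
force: [-0.1, -0.1, 5.3]
width: 23.2
```

Run:
```python
from h import *
c,s,im=shot('w5');print(c['origin'],c['attitude'],s['eef_pos'],s['tool_rot'],s['force'],s['width'])
cv2.imwrite("pics/w5c.png",cv2.resize(im[80:280,140:380],(720,600),interpolation=2))
```

```text
[612.52311246  29.53039907 178.69489684] [-0.32596212 -0.00229089 -0.0282792 ] [610.43625393 -52.43707266  37.27732852] [ 3.14005455e+00 -9.41389043e-04  1.54263675e+00] [-0.13226016 -0.13206839  5.31460554] 23.19648125813473
```

View pics/w5c.png

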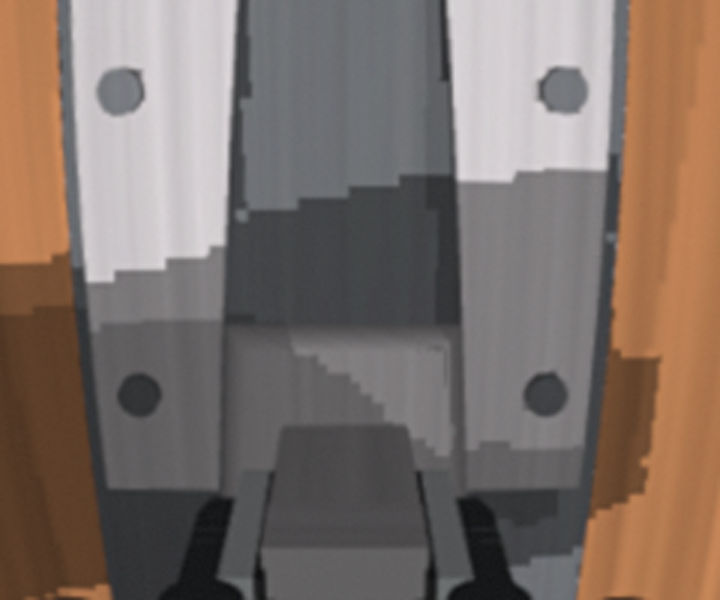

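The nose is about 25 mm inside and centred between the cheeks. I'll release and rise, then move behind the post, shut the fingers and lower.

>>> apply_moves(increments=[{"tx":0,"ty":0,"tz":0,"rx":0,"ry":0,"rz":0,"claw":0.05},{"tx":0,"ty":0,"tz":0,"rx":0,"ry":0,"rz":0,"claw":0.06},{"tx":0,"ty":0,"tz":0,"rx":0,"ry":0,"rz":0,"claw":0.06},{"tx":0,"ty":0,"tz":0.02,"rx":0,"ry":0,"rz":0,"claw":0.06},{"tx":0,"ty":0,"tz":0.05,"rx":0,"ry":0,"rz":0,"claw":0.06},{"tx":0,"ty":0,"tz":0.07,"rx":0,"ry":0,"rz":0,"claw":0.06},{"tx":-0.0005,"ty":-0.025,"tz":0.075,"rx":0,"ry":0,"rz":0,"claw":0.03},{"tx":-0.001,"ty":-0.05,"tz":0.075,"rx":0,"ry":0,"rz":0,"claw":0},{"tx":-0.0015,"ty":-0.055,"tz":0.075,"rx":0,"ry":0,"rz":0,"claw":0},{"tx":-0.0015,"ty":-0.055,"tz":0.075,"rx":0,"ry":0,"rz":0,"claw":0},{"tx":-0.0015,"ty":-0.055,"tz":0.075,"rx":0,"ry":0,"rz":0,"claw":0}])

```text
clock: 7.85
eef_pos: [608.1, -107.5, 111.3]
tool_rot: [-3.141, -0.002, 1.542]
force: [0.8, 0.2, -0.5]
width: -0.1
```

Run:
```python
from h import *
c,s,im=shot('w6');print(c['origin'],c['attitude'],s['eef_pos'],s['tool_rot'],s['force'],s['width'])
cv2.imwrite("pics/w6c.png",cv2.resize(im[60:310,106:406],(720,600),interpolation=2))
```

```text
[610.46524497 -25.61434721 252.7608087 ] [-3.25364937e-01 -2.48463703e-04 -2.86674696e-02] [ 608.05606077 -107.48086042  111.27541183] [-3.14106451e+00 -1.52879650e-03  1.54231196e+00] [ 0.7690126   0.19054108 -0.54998505] -0.08921438339938294
```

View pics/w6c.png

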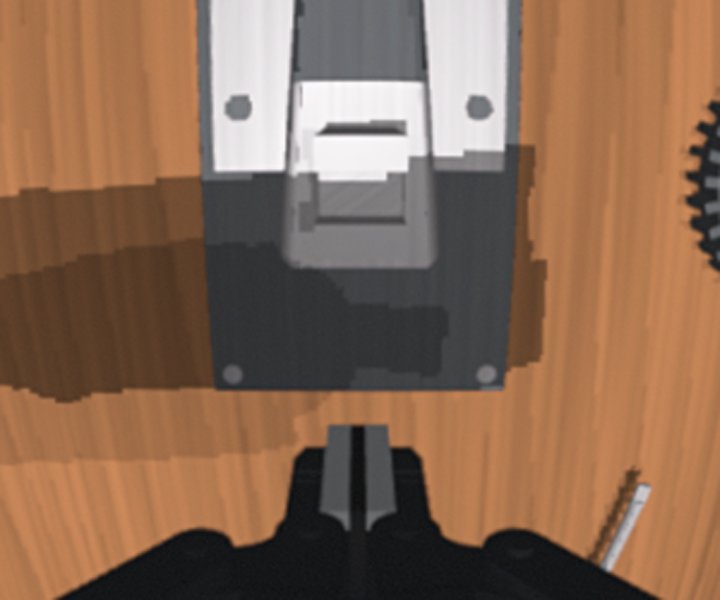

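The rest stands straight in the mouth and the shut fingers are on its centre line behind it. I'll lower to push height and approach.

>>> apply_moves(increments=[{"tx":0.0007,"ty":0,"tz":-0.03,"rx":0,"ry":0,"rz":0,"claw":0},{"tx":0.0007,"ty":0,"tz":-0.055,"rx":0,"ry":0,"rz":0,"claw":0},{"tx":0.0007,"ty":0,"tz":-0.072,"rx":0,"ry":0,"rz":0,"claw":0},{"tx":0.0007,"ty":0,"tz":-0.072,"rx":0,"ry":0,"rz":0,"claw":0},{"tx":0.001,"ty":0.01,"tz":-0.072,"rx":0,"ry":0,"rz":0,"claw":0},{"tx":0.0012,"ty":0.018,"tz":-0.072,"rx":0,"ry":0,"rz":0,"claw":0},{"tx":0.0012,"ty":0.018,"tz":-0.072,"rx":0,"ry":0,"rz":0,"claw":0}])

```text
clock: 8.6
eef_pos: [610.5, -87.9, 40.9]
tool_rot: [3.139, -0.002, 1.545]
force: [-0.3, 0.7, 0.2]
width: -0.3
```

>>> apply_moves(increments=[{"tx":-0.0004,"ty":0.003,"tz":0,"rx":0,"ry":0,"rz":0,"claw":0},{"tx":-0.0004,"ty":0.006,"tz":0,"rx":0,"ry":0,"rz":0,"claw":0},{"tx":-0.0003,"ty":0.009,"tz":0,"rx":0,"ry":0,"rz":0,"claw":0},{"tx":-0.0002,"ty":0.013,"tz":0,"rx":0,"ry":0,"rz":0,"claw":0},{"tx":0,"ty":0.017,"tz":0,"rx":0,"ry":0,"rz":0,"claw":0},{"tx":0.0001,"ty":0.021,"tz":0,"rx":0,"ry":0,"rz":0,"claw":0},{"tx":0.0002,"ty":0.025,"tz":0,"rx":0,"ry":0,"rz":0,"claw":0},{"tx":0.0003,"ty":0.029,"tz":0,"rx":0,"ry":0,"rz":0,"claw":0},{"tx":0.0005,"ty":0.033,"tz":0,"rx":0,"ry":0,"rz":0,"claw":0},{"tx":0.0006,"ty":0.037,"tz":0,"rx":0,"ry":0,"rz":0,"claw":0},{"tx":0.0007,"ty":0.041,"tz":0,"rx":0,"ry":0,"rz":0,"claw":0}])

```text
clock: 9.7
eef_pos: [610.0, -49.8, 39.6]
tool_rot: [-3.141, -0.0, 1.541]
force: [-0.5, -1.8, 2.3]
width: 0.1
```

>>> apply_moves(increments=[{"tx":0,"ty":0.0015,"tz":0,"rx":0,"ry":0,"rz":0,"claw":0},{"tx":0.0001,"ty":0.003,"tz":0,"rx":0,"ry":0,"rz":0,"claw":0},{"tx":0.0001,"ty":0.0045,"tz":0,"rx":0,"ry":0,"rz":0,"claw":0},{"tx":0.0001,"ty":0.006,"tz":0,"rx":0,"ry":0,"rz":0,"claw":0}])

```text
clock: 10.1
eef_pos: [610.2, -44.3, 39.6]
tool_rot: [3.142, 0.0, 1.541]
force: [-0.5, -0.9, 0.8]
width: -0.1
```

Run:
```python
from h import *
c,s,im=shot('w7');print(s['eef_pos'],s['force'])
cv2.imwrite("pics/w7c.png",cv2.resize(im[40:290,106:406],(720,600),interpolation=2))
```

```text
[610.17945631 -44.25873394  39.60814291] [-0.54490434 -0.90205607  0.82690795]
```

View pics/w7c.png

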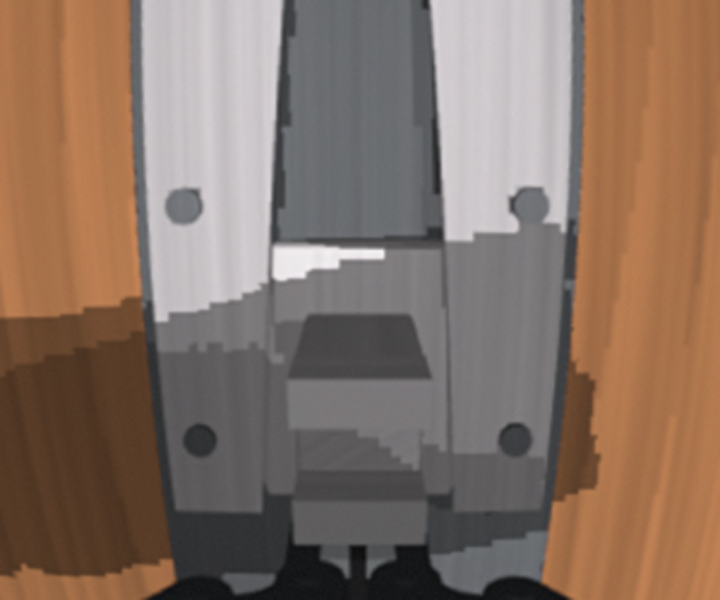

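The rest is running straight, with slight gaps still on both sides. I'll continue in 1 mm rows and watch the force.

>>> apply_moves(increments=[{"tx":0,"ty":0.001,"tz":0,"rx":0,"ry":0,"rz":0,"claw":0},{"tx":0.0001,"ty":0.002,"tz":0,"rx":0,"ry":0,"rz":0,"claw":0},{"tx":0.0001,"ty":0.003,"tz":0,"rx":0,"ry":0,"rz":0,"claw":0},{"tx":0.0001,"ty":0.004,"tz":0,"rx":0,"ry":0,"rz":0,"claw":0},{"tx":0.0001,"ty":0.005,"tz":0,"rx":0,"ry":0,"rz":0,"claw":0}])

```text
clock: 10.65
eef_pos: [610.3, -39.0, 39.6]
tool_rot: [-3.142, -0.0, 1.541]
force: [0.4, -0.8, 0.0]
width: -0.4
```

>>> apply_moves(increments=[{"tx":0,"ty":0.001,"tz":0,"rx":0,"ry":0,"rz":0,"claw":0},{"tx":0.0001,"ty":0.002,"tz":0,"rx":0,"ry":0,"rz":0,"claw":0},{"tx":0.0001,"ty":0.003,"tz":0,"rx":0,"ry":0,"rz":0,"claw":0},{"tx":0.0001,"ty":0.004,"tz":0,"rx":0,"ry":0,"rz":0,"claw":0}])

```text
clock: 11.05
eef_pos: [610.4, -35.0, 39.6]
tool_rot: [-3.142, -0.0, 1.541]
force: [0.2, -1.1, -0.2]
width: -0.2
```

>>> apply_moves(increments=[{"tx":0,"ty":0.001,"tz":0,"rx":0,"ry":0,"rz":0,"claw":0},{"tx":0.0001,"ty":0.002,"tz":0,"rx":0,"ry":0,"rz":0,"claw":0},{"tx":0.0001,"ty":0.003,"tz":0,"rx":0,"ry":0,"rz":0,"claw":0}])

```text
clock: 11.35
eef_pos: [610.5, -32.0, 39.6]
tool_rot: [3.142, -0.0, 1.541]
force: [0.3, -1.4, 0.5]
width: -0.5
```

>>> apply_moves(increments=[{"tx":0,"ty":0.001,"tz":0,"rx":0,"ry":0,"rz":0,"claw":0},{"tx":0.0001,"ty":0.002,"tz":0,"rx":0,"ry":0,"rz":0,"claw":0},{"tx":0.0001,"ty":0.003,"tz":0,"rx":0,"ry":0,"rz":0,"claw":0}])

```text
clock: 11.65
eef_pos: [610.6, -29.0, 39.6]
tool_rot: [-3.142, -0.0, 1.541]
force: [-0.4, -1.7, 0.3]
width: 0.5
```

>>> apply_moves(increments=[{"tx":0,"ty":0.001,"tz":0,"rx":0,"ry":0,"rz":0,"claw":0},{"tx":0.0001,"ty":0.002,"tz":0,"rx":0,"ry":0,"rz":0,"claw":0},{"tx":0.0001,"ty":0.003,"tz":0,"rx":0,"ry":0,"rz":0,"claw":0}])

```text
clock: 11.95
eef_pos: [610.7, -26.0, 39.6]
tool_rot: [-3.142, -0.0, 1.541]
force: [0.2, -1.1, -0.3]
width: 0.2
```

>>> apply_moves(increments=[{"tx":0,"ty":0.001,"tz":0,"rx":0,"ry":0,"rz":0,"claw":0},{"tx":0.0001,"ty":0.002,"tz":0,"rx":0,"ry":0,"rz":0,"claw":0}])

```text
clock: 12.15
eef_pos: [610.7, -24.0, 39.6]
tool_rot: [-3.142, -0.0, 1.541]
force: [0.1, -1.0, 0.4]
width: -0.0
```

>>> apply_moves(increments=[{"tx":0,"ty":0.001,"tz":0,"rx":0,"ry":0,"rz":0,"claw":0},{"tx":0.0001,"ty":0.002,"tz":0,"rx":0,"ry":0,"rz":0,"claw":0}])

```text
clock: 12.35
eef_pos: [610.8, -22.0, 39.6]
tool_rot: [-3.141, 0.0, 1.541]
force: [-0.9, -0.9, 0.6]
width: 0.0
```

>>> apply_moves(increments=[{"tx":0,"ty":0.001,"tz":0,"rx":0,"ry":0,"rz":0,"claw":0},{"tx":0.0001,"ty":0.002,"tz":0,"rx":0,"ry":0,"rz":0,"claw":0}])

```text
clock: 12.55
eef_pos: [610.8, -20.1, 39.6]
tool_rot: [-3.141, 0.0, 1.541]
force: [-0.1, -1.0, 0.6]
width: 0.1
```

>>> apply_moves(increments=[{"tx":0,"ty":0.001,"tz":0,"rx":0,"ry":0,"rz":0,"claw":0},{"tx":0.0001,"ty":0.002,"tz":0,"rx":0,"ry":0,"rz":0,"claw":0}])

```text
clock: 12.75
eef_pos: [610.8, -18.1, 39.6]
tool_rot: [-3.141, 0.0, 1.541]
force: [-0.9, -1.3, -0.3]
width: -0.1
```

>>> apply_moves(increments=[{"tx":0,"ty":0.001,"tz":0,"rx":0,"ry":0,"rz":0,"claw":0},{"tx":0.0001,"ty":0.002,"tz":0,"rx":0,"ry":0,"rz":0,"claw":0}])

```text
clock: 12.95
eef_pos: [610.9, -16.5, 39.5]
tool_rot: [-3.141, 0.001, 1.541]
force: [-0.8, -2.8, 0.4]
width: -0.3
```

The force is starting to rise, so I'll use finer steps.

>>> apply_moves(increments=[{"tx":0,"ty":0.0005,"tz":0,"rx":0,"ry":0,"rz":0,"claw":0},{"tx":0,"ty":0.0005,"tz":0,"rx":0,"ry":0,"rz":0,"claw":0}])

```text
clock: 13.15
eef_pos: [610.9, -16.5, 39.6]
tool_rot: [-3.141, 0.001, 1.541]
force: [-1.1, -3.6, -0.8]
width: -0.1
```

>>> apply_moves(increments=[{"tx":0,"ty":0.001,"tz":0,"rx":0,"ry":0,"rz":0,"claw":0},{"tx":0,"ty":0.001,"tz":0,"rx":0,"ry":0,"rz":0,"claw":0}])

```text
clock: 13.35
eef_pos: [610.9, -16.5, 39.6]
tool_rot: [-3.141, 0.002, 1.54]
force: [-0.8, -5.4, 1.4]
width: -0.1
```

It is bound at about x = 27. The arm gives roughly 2 N per commanded mm, so I'll ease up to about 13–15 N.

>>> apply_moves(increments=[{"tx":0,"ty":0.001,"tz":0,"rx":0,"ry":0,"rz":0,"claw":0},{"tx":0,"ty":0.002,"tz":0,"rx":0,"ry":0,"rz":0,"claw":0},{"tx":0,"ty":0.003,"tz":0,"rx":0,"ry":0,"rz":0,"claw":0},{"tx":0,"ty":0.003,"tz":0,"rx":0,"ry":0,"rz":0,"claw":0}])

```text
clock: 13.75
eef_pos: [610.9, -16.4, 39.6]
tool_rot: [-3.141, 0.005, 1.538]
force: [-1.6, -10.7, 1.4]
width: 0.0
```

>>> apply_moves(increments=[{"tx":0,"ty":0.001,"tz":0,"rx":0,"ry":0,"rz":0,"claw":0},{"tx":0,"ty":0.0025,"tz":0,"rx":0,"ry":0,"rz":0,"claw":0},{"tx":0,"ty":0.0025,"tz":0,"rx":0,"ry":0,"rz":0,"claw":0},{"tx":0,"ty":0.0025,"tz":0,"rx":0,"ry":0,"rz":0,"claw":0},{"tx":0,"ty":0.0025,"tz":0,"rx":0,"ry":0,"rz":0,"claw":0}])

```text
clock: 14.25
eef_pos: [610.9, -16.3, 39.7]
tool_rot: [-3.141, 0.008, 1.537]
force: [-1.1, -13.9, 1.7]
width: 0.4
```

A steady 14 N has been held, inside the 10–20 N band. I'll back off gently and rise.

>>> apply_moves(increments=[{"tx":0,"ty":-0.003,"tz":0,"rx":0,"ry":0,"rz":0,"claw":0},{"tx":0,"ty":-0.006,"tz":0,"rx":0,"ry":0,"rz":0,"claw":0},{"tx":0,"ty":-0.01,"tz":0,"rx":0,"ry":0,"rz":0,"claw":0},{"tx":0,"ty":-0.02,"tz":0,"rx":0,"ry":0,"rz":0,"claw":0},{"tx":0,"ty":-0.035,"tz":0,"rx":0,"ry":0,"rz":0,"claw":0},{"tx":0,"ty":-0.05,"tz":0.02,"rx":0,"ry":0,"rz":0,"claw":0},{"tx":0,"ty":-0.06,"tz":0.06,"rx":0,"ry":0,"rz":0,"claw":0},{"tx":0,"ty":-0.06,"tz":0.1,"rx":0,"ry":0,"rz":0,"claw":0},{"tx":0,"ty":-0.06,"tz":0.1,"rx":0,"ry":0,"rz":0,"claw":0},{"tx":0,"ty":-0.06,"tz":0.1,"rx":0,"ry":0,"rz":0,"claw":0}])

```text
clock: 15.25
eef_pos: [611.9, -70.1, 140.7]
tool_rot: [3.139, 0.0, 1.54]
force: [-0.6, -0.3, -1.2]
width: 0.1
```

Run:
```python
from h import *
c,s,im=shot('w8');print(s['eef_pos'],s['force'])
cv2.imwrite("pics/w8c.png",cv2.resize(im[0:250,106:406],(720,600),interpolation=2))
P=lambda q,z:pix(c,q+(z,))
print(c['origin'],c['attitude'])
```

```text
[611.8840921  -70.10854908 140.72976793] [-0.58872494 -0.32519639 -1.21005849]
[614.03134162  12.02396984 282.09080838] [-0.32704603 -0.00342239 -0.03070014]
```

View pics/w8c.png

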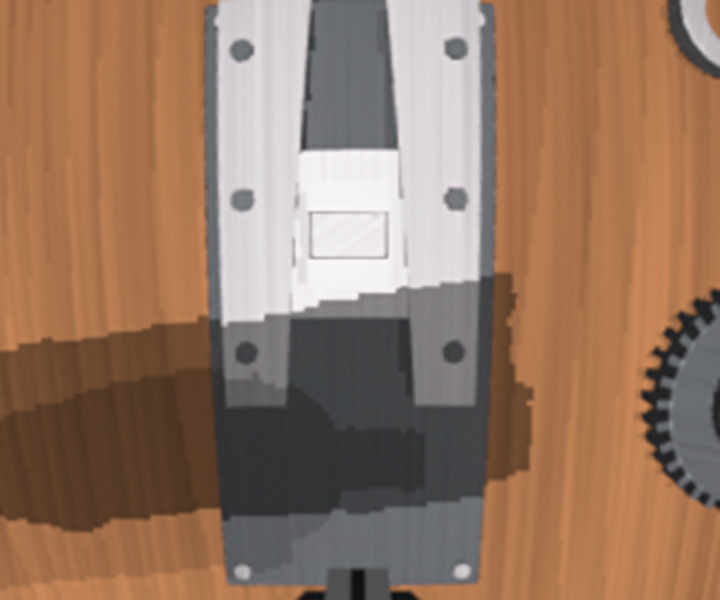

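The rest sits flat and straight, with both sides closed against the cheeks. Its nose edge is at row 150 and its tail at about row 318. The arm is clear, so I'll hand in.

Run:
```python
from h import *
print(finish_job(), read_state()['clock'])
```

```text
the job is handed in; nothing more can be done
the job is handed in; nothing more can be done
```

The shaft rest is wedged in the way and the job is handed in, at about 15 s of the 58 s allowed. No verdict was reported.

- **What I did:** I found the plain steel rest (not the teal or red one) and gripped its post. I set it on the bare end and slid it about 25 mm into the mouth still gripped, then let go. With shut fingers I pushed it from behind, at 1–2 N while sliding. It bound at about x = +27 mm, and I raised the push to a steady 14 N and backed off.
- **Last checks:** The final wrist picture shows the rest upright and in line, nose inward, with no visible gap to either cheek. The tool reads free of contact (about 1 N), and no other part was touched.
- **Not measured:** The wedging force left on the cheek after letting go can't be read directly. I judged it only from the 14 N push and from the rest looking bound in that picture.
- **Disagreements:**
  - The overhead and side cameras placed the stand about 5 mm off from the wrist camera; I used the wrist camera.
  - The heights I triangulated from small corners scattered by 4–15 mm. I relied on the post top (58.6 mm against 60) and on feeling the touchdown.

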